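# Show the hidden test spot to the inspection camera

## Task

The ground test spot on the forged hammer head faces away from the inspection camera. Slide the mirror stand along its track all the way to the stop at the end far from the camera, then turn the mirror by its grip until the camera, looking straight along the track, sees the spot in the middle of the mirror. The mirror springs back if let go, so finish with the gripper still holding the grip at that angle, and leave the loose things on the bench where they are.

Things in the scene. Friction and masses are not known exactly. Their poses are not given: they have to be found in the camera images.
- rig: Fixed dark steel base plate 265 x 430 x 12 mm lying on the bench, carrying a straight aluminium track, a block stop at each end of the track, and the camera. Origin at bench level, directly below the line of sight. Its +y axis runs along the track towards the camera, -y towards the far stop; z up. The track and the camera's optical axis both lie at x = 0 of this frame.
- lens (a point): Centre of the front glass of the inspection camera (grey box 52 x 70 x 46 mm on a short post at the +y end of the rig, black round lens, top about 123 mm above the bench). The camera looks level along the rig's -y axis, 100 mm above the bench, straight at the mirror's pivot wherever the stand is on the track.
- pivot (a point): Centre of the mirror glass: the mirror's vertical turning axis passes through this point, which lies on the camera's optical axis, 100 mm above the bench. Square glass 50 x 50 mm in a thin black frame 56 mm square, upright. It moves with the stand. This point's +y axis is the direction in which the glass faces.
- grip (a point): Centre of the mirror's grip: a black upright block 44 mm long, 14 mm thick, 36 mm tall on top of the mirror's stem, long side parallel to the glass, centre 168 mm above the bench and 4 mm behind the glass plane (so 4 mm from the turning axis); its top is at 186 mm and nothing else on the rig is taller than 143 mm. Its x axis runs along the 44 mm, its y axis across the 14 mm. Pinch it across the 14 mm from above: the same grasp slides the stand and turns the mirror.
- stand (a joint): Position of the mirror stand on its track, m: 0 at the camera end, grows as it moves towards the rig's -y, 0.195 at the far stop. About 1.5 N of friction; it stays where it is left.
- mirror (a joint): Turn of the mirror, rad: 0 with the glass square to the camera (where its spring rests it), positive anticlockwise seen from above, that is towards the hammer head (rig -x); limits -0.15 and 1.2. A spring of 0.1 N m/rad turns it back to 0 when let go.
- spot (a point): Centre of the bright round ground test spot, 30 mm across, on one upright side of the dark forged hammer head (42 mm square, standing on end in a grey clamp block 74 mm square; head and block fixed, top 142 mm above the bench). The spot is 100 mm above the bench, level with the lens and glass; the point's +x axis points straight out of the spot. The head stands on the rig's -x side (the robot's side of the track).
- sight (a point): Not a solid thing: a point on the camera's central line of sight 120 mm after it has been reflected at the middle of the mirror. The point's +x axis points along the reflected line, away from the mirror. It turns twice as far as the mirror, in the same sense. The camera sees the spot in the middle of the mirror when this line runs through the spot.
- chisel: Loose cold chisel, 144 mm long, lying beyond the rig; origin below its middle. Leave it.
- tin: Loose plain tin, 68 mm across, 85 mm tall, standing to the right of the rig; origin at its underside. Leave it.
- peen: Loose hammer with a wooden handle, lying on the bench at the right, near the robot; origin on the underside of it. Leave it.
- stone: Loose grey sharpening stone 100 x 45 x 22 mm, lying beyond the rig at the left; origin at its underside. Leave it.

How it is judged:
At the end, for the whole second after the job is handed in: The stand is within 8 mm of the far stop, the reflected central line of sight passes within 14 mm of the spot's centre (it falls on the 30 mm spot), the mirror is still (under 0.05 rad/s), and the fingers are on the mirror with more than 0.5 N, all through the last second (value of joint stand above 0.187 m and y of spot in the frame of sight between -0.014 and 0.014 m and x of spot in the frame of sight above -0.1 m and velocity of joint mirror between -0.05 and 0.05 rad/s and contact force between the fingers and mirror above 0.5 N); the arm keeps its last pose, push and grip.
It fails at once if the chisel is moved by more than 20 mm (distance of chisel from where it was at the start of the episode above 0.02 m).
It fails at once if the tin is moved by more than 20 mm (distance of tin from where it was at the start of the episode above 0.02 m).
It fails at once if the peen is moved by more than 20 mm (distance of peen from where it was at the start of the episode above 0.02 m).
It fails at once if the stone is moved by more than 20 mm (distance of stone from where it was at the start of the episode above 0.02 m).
It also fails if it takes over 40 s, if anything falls off the work surface, if the arm or the gripper's body presses on something with over 40 N, if the wrist force passes 120 N, or if a joint passes its speed limit or range.

## Robot

A 6-joint arm with a two-finger parallel gripper is mounted at the origin on the work surface. World frame = base frame: x ahead of the robot, y to its left, z up, the work surface at z = 0. Lengths are in m, angles in rad, forces in N, time in s.
With the tool pointing down it reaches from about 0.25 to 0.775 m from the base axis. Payload 8.9 kg.
Tool frame: the origin (TCP) lies at the very end of the fingers, on their centre line; the grasp point (between the pads) lies 19 mm behind it; z points along the fingers, x is the direction in which the jaws open and shut, and the axes are right-handed (so a half turn about z gives the same grasp; the last joint's range is limited). The gripper opens to 85 mm and grips with 20 to 120 N. Pads are 22 mm wide; open, the fingers measure 114 mm over their backs; the gripper's body (76 mm by 85 mm) begins 54 mm behind the grasp point. The pads swing forward as they close: fully open they stand 13 mm farther back than shut.
Start: joints at [1.081, 0.291, -0.153, 1.127, 0, 1.431], TCP at [0.18, 0.493, 0.231] pointing down, gripper open.
Joint ranges: [-2.52, 2.52], [-0.91, 1.74], [-1.3, 1.37], [-1.96, 2.02], [-1.52, 1.47], [-3.14, 3.14]. Speed limits (rad/s): [2.22, 2.22, 2.79, 3.14, 3.14, 3.14].

## Interface

Orientations are given as a unit quaternion [x, y, z, w].
In Python, from cell import * gives the robot as it stands.
- The arm moves only by the shell command python3 -m jog 'ROWS'. ROWS is JSON, a list of rows, each an object with "claw": the gripper's target within -1 to 1 (fully open at 1, half-way at 0, shut at -1); "translation": the shift along the tool's x, y, z in mm, a list of three; "twist": the turn, a rotation vector about the tool's x, y, z in degrees, a list of three. A call has 1 to 12 rows; each row is the pose to reach, as a shift and turn from the pose commanded when the call began, along the tool's axes at that moment; what a row does not reach only later rows make up. A row lasts 1/12 s, in which the tool goes at most 41.7 mm and 7.16 degrees, less where a joint would pass 70% of its speed; a pose out of reach is approached as far as the arm can. A call with a gripper value outside its range is refused whole. The fingers move at their own pace and stop on an object; the grip force is fixed at half the most. Time passes only in rows, so rows that repeat a pose let the fingers close. It gives the time, the measured TCP pose, the force and the opening at its end, in the units of the state.
- sense(): the state, without advancing time (a new reading comes with each control period).
- get_image(name): name is "side" or "top"; returns a dict with "img" (400x640x3 uint8, red, green, blue), "z_map" (400x640 float32, m along the optical axis (not along the pixel's ray), 0 where there is no reading), "fx", "fy", "cx", "cy" (pixels), "distortion" ([k1, k2, p1, p2, k3] as OpenCV has them; the pictures are not rectified), "T" (4x4, takes a point from camera to world coordinates). Camera axes: x right, y down, z forward; pixel columns grow to the right and rows downward; lengths in m; the calibration is good to about 2 mm. A picture is of the moment at which its call begins.
- finish_job(): hands the job in, once; it reports no verdict.
Trained networks look in a picture, given as the dict that the camera call returned (one of the last four; its "shot" number tells which), for a name from the list of things; names that differ only in an ending like _2 or _b are one class to them, and where a whole thing is asked for, a point or a joint stands for the part that bears it (a point fixed in the world has none). Each returns a list of dicts, best first, with "confidence" (0 to 1); they miss things now and then, are a little off and sometimes report something else, mostly with a low value. They report only what shows in the picture. A call takes as long as a camera call.
- recognise(picture, query): "point" ([x, y, z] in m, in world coordinates, good to about 4 mm: the middle of the surface that is visible of it).
- regions_of(picture, query): "region" (400x640 bool, what is visible of it).
- landmark_of(picture, query): "point" ([x, y, z] in m, in world coordinates, good to about 4 mm: a listed point, or the origin of a listed thing).
The state is a dict: "t": time; "q": joint angles; "dq": joint speeds; "tau": joint torques, N m; "tool_pos": TCP position; "orientation": TCP orientation; "wrist_force": force on the tool from outside, world axes, zero at the start; "ft_torque": the same for the moment, N m; "gripper_width": finger opening in m.
Only numpy, scipy, OpenCV 4.12 (cv2) and the standard library are available. Lean on these libraries where they do the work, as an engineer would, in place of code of your own. Each camera call takes 0.05 s, during which the arm holds its last target.

## Working session

There is one attempt and no reset: what is moved stays moved. The work goes in short steps, Python scripts to look and compute and a shell command to move; the robot and the scene stay as the last step left them, time stands still between calls to the robot, and variables do not carry over. Pictures are saved under pics/ and viewed, and the job is handed in when it is done.

```bash
mkdir -p pics; ls
python3 - <<'E'
from cell import *
import cv2
s=sense(); print({k:s[k] for k in('t','tool_pos','orientation','gripper_width','wrist_force')})
for n in('side','top'):
    p=get_image(n); cv2.imwrite(f'pics/{n}0.png',p['img'][:,:,::-1])
    for q in('rig','lens','pivot','grip','spot','sight','chisel','tin','peen','stone'):
        try:
            r=landmark_of(p,q); print(n,q,[(x['point'],round(x['confidence'],2)) for x in r[:2]])
        except Exception as e: print(n,q,e)
E
```

```text
pics
{'t': 0.0, 'tool_pos': array([0.18021408, 0.49267684, 0.23074636]), 'orientation': array([ 8.19643698e-01,  5.72873303e-01, -5.56848517e-04,  2.77815481e-04]), 'gripper_width': 0.08567715954551536, 'wrist_force': array([-0.30356477, -0.15099368, -0.30248061])}
side rig [([0.5826, -0.0245, -0.002], 0.91)]
side lens [([0.5454, 0.1368, 0.0955], 0.83)]
side pivot [([0.5819, -0.011, 0.0971], 0.58)]
side grip [([0.5805, -0.0149, 0.1714], 0.67)]
side spot [([0.4878, -0.0833, 0.1], 0.91)]
side sight []
side chisel [([0.792, -0.0905, -0.0003], 0.51)]
side tin [([0.6309, -0.407, 0.004], 0.62), ([0.341, -0.3654, 0.004], 0.36)]
side peen [([0.3439, -0.3671, 0.0031], 0.89), ([0.7172, 0.2075, 0.005], 0.73)]
side stone [([0.7157, 0.2055, -0.0003], 0.81)]
top rig [([0.5861, -0.0228, 0.003], 0.55)]
top lens [([0.5418, 0.1344, 0.1026], 0.66), ([0.7915, -0.0942, -0.0051], 0.36)]
top pivot []
top grip [([0.5807, -0.0142, 0.1664], 0.57)]
top spot [([0.4863, -0.0855, 0.1015], 0.72)]
top sight [([0.6344, -0.4088, -0.0021], 0.51)]
top chisel [([0.7924, -0.0923, -0.0039], 0.86)]
top tin [([0.6332, -0.4074, -0.001], 0.64)]
top peen [([0.3431, -0.3643, 0.0009], 0.73)]
top stone [([0.7176, 0.2031, 0.0018], 0.69)]
```

View pics/side0.png

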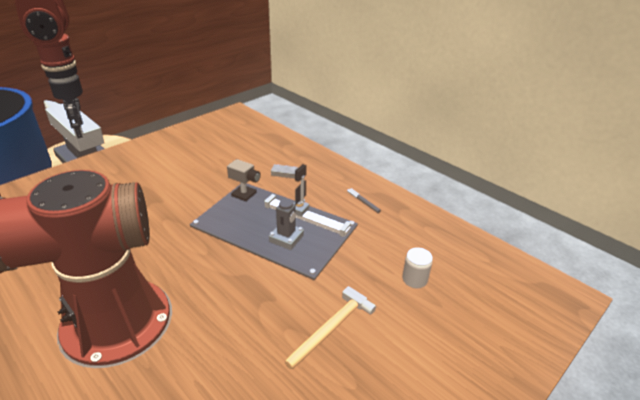

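View pics/top0.png

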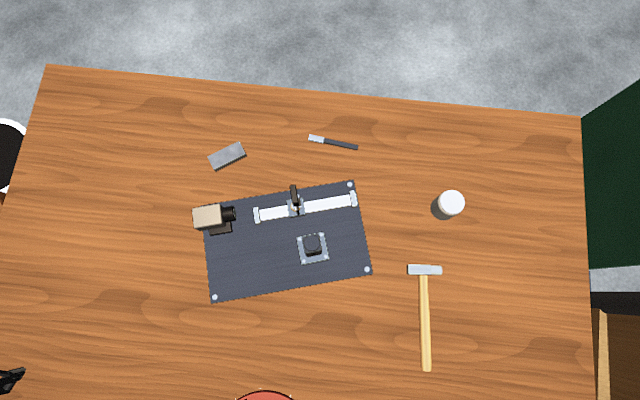

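```bash
cat > h.py <<'E'
import numpy as np, cv2
def cloud(p):
    z=p['z_map'].astype(float); h,w=z.shape
    u,v=np.meshgrid(np.arange(w),np.arange(h))
    K=np.array([[p['fx'],0,p['cx']],[0,p['fy'],p['cy']],[0,0,1]])
    n=cv2.undistortPoints(np.stack([u.ravel(),v.ravel()],1).astype(float)[:,None],K,np.array(p['distortion'],float))[:,0]
    P=np.c_[n*z.ravel()[:,None],z.ravel()]
    W=P@p['T'][:3,:3].T+p['T'][:3,3]
    W[z.ravel()<=0]=np.nan
    return W.reshape(h,w,3)
E
python3 - <<'E'
from cell import *; from h import *
p=get_image('top'); W=cloud(p); im=p['img'].astype(int)
print(np.array(p['T']).round(3), p['fx'])
r=(slice(150,320),slice(180,400))
Wc=W[r]; ic=im[r]
br=ic.sum(2)
def rect(m,n):
    xy=Wc[m][:,:2].astype(np.float32); print(n,m.sum(),cv2.minAreaRect(xy), 'mean',Wc[m].mean(0).round(4), 'zr',np.percentile(Wc[m][:,2],[5,50,95]).round(4))
def big(m):
    n,l,s,c=cv2.connectedComponentsWithStats(m.astype(np.uint8)); return l==1+np.argmax(s[1:,4])
dark=br<300
rect(big((Wc[...,2]<0.022)&(dark)),'plate')
rect(big((Wc[...,2]<0.05)&(br>500)&(Wc[...,2]>0.01)),'track')
for q in('grip','mirror','stand','lens','spot','rig'):
    g=regions_of(p,q)
    for a in g[:1]:
        m=a['region']; X=W[m]; X=X[~np.isnan(X[:,0])]; print(q,a['confidence'],m.sum(),X.mean(0).round(4),np.percentile(X[:,2],[2,50,98]).round(3)); 
m=(Wc[...,2]>0.175)&(Wc[...,2]<0.2)
rect(m,'griptop')
m=(Wc[...,2]>0.133)&(Wc[...,2]<0.15)
rect(big(m),'headtop')
m=(Wc[...,2]>0.115)&(Wc[...,2]<0.13)
rect(big(m),'camtop')
big_=cv2.resize(p['img'][150:320,180:400],None,fx=3.5,fy=3.5,interpolation=cv2.INTER_CUBIC)
cv2.imwrite('pics/topz.png',big_[:,:,::-1])
E
```

```text
[[ 1.07e-01 -9.68e-01  2.27e-01  3.72e-01]
 [-9.94e-01 -1.05e-01  2.30e-02 -9.70e-02]
 [ 1.00e-03 -2.28e-01 -9.74e-01  1.02e+00]
 [ 0.00e+00  0.00e+00  0.00e+00  1.00e+00]] 377.32132632581977
plate 7102 ((0.4990242123603821, 0.012915119528770447), (0.26527976989746094, 0.43609920144081116), 16.472721099853516) mean [0.4694 0.0256 0.0132] zr [0.0101 0.0133 0.0163]
track 623 ((0.6138432025909424, -0.10054022073745728), (0.04463956132531166, 0.14594164490699768), 13.004034042358398) mean [ 0.6094 -0.1027  0.0301] zr [0.025  0.0294 0.0395]
grip 0.49 223 [ 0.583  -0.0149  0.1462] [0.006 0.184 0.19 ]
mirror 0.69 799 [ 0.6267 -0.4017  0.07  ] [0.002 0.085 0.089]
stand 0.79 368 [ 0.5778 -0.013   0.1094] [0.045 0.075 0.19 ]
lens 0.69 206 [ 0.5821 -0.0154  0.1536] [0.002 0.185 0.19 ]
spot 0.9 807 [ 0.4765 -0.0672  0.0806] [0.035 0.043 0.145]
rig 0.96 15119 [0.4961 0.0176 0.0235] [0.009 0.014 0.125]
griptop 122 ((0.5838144421577454, -0.014021007344126701), (0.04344024509191513, 0.014031216502189636), 16.33669090270996) mean [ 0.5831 -0.0143  0.187 ] zr [0.1841 0.1873 0.1898]
headtop 224 ((0.4813666343688965, -0.06534452736377716), (0.03912005573511124, 0.03892716392874718), 16.497129440307617) mean [ 0.4819 -0.0661  0.1419] zr [0.1336 0.1428 0.1451]
camtop 739 ((0.5274377465248108, 0.1820213794708252), (0.052469875663518906, 0.0992860347032547), 16.850929260253906) mean [0.5247 0.1866 0.1229] zr [0.117  0.1234 0.1265]
```

View pics/topz.png

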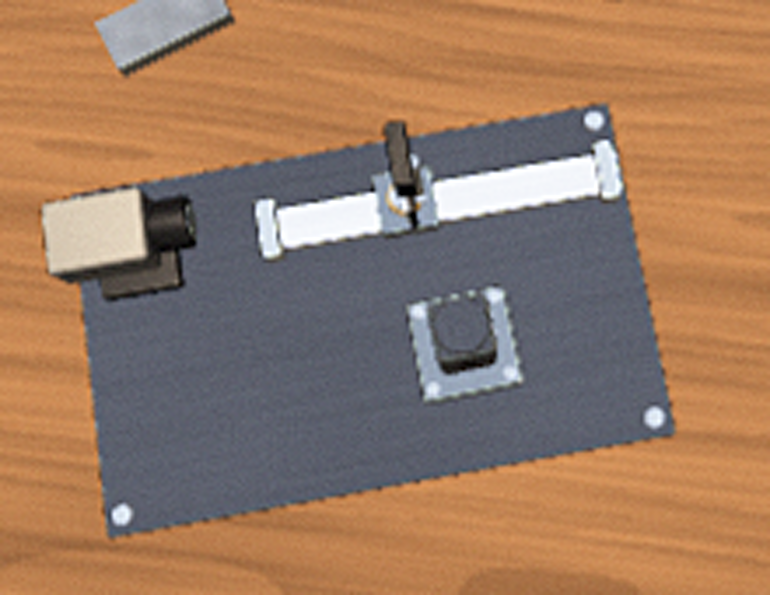

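The side view shows the rig in the middle with the mirror upright at (300,180). In the zoomed top view the grip is at (399,155), the far stop at (608,170) and the head at (465,330). The rig yaw is about 16.5°, and the plate, grip, head and camera box agree on it. The heights match too: grip top 0.187, head 0.142, camera 0.123. I'll move above the grip with the jaws along the track.

```bash
python3 -m jog '[{"claw":1,"translation":[-28,46,0],"twist":[0,0,-3]},{"claw":1,"translation":[-56,92,0],"twist":[0,0,-6]},{"claw":1,"translation":[-84,138,0],"twist":[0,0,-9]},{"claw":1,"translation":[-112,184,0],"twist":[0,0,-12]},{"claw":1,"translation":[-140,230,0],"twist":[0,0,-15]},{"claw":1,"translation":[-168,276,0],"twist":[0,0,-18]},{"claw":1,"translation":[-196,322,0],"twist":[0,0,-21]},{"claw":1,"translation":[-224,368,0],"twist":[0,0,-24]},{"claw":1,"translation":[-252,414,0],"twist":[0,0,-27]},{"claw":1,"translation":[-270,443,0],"twist":[0,0,-30]},{"claw":1,"translation":[-270,443,0],"twist":[0,0,-33]},{"claw":1,"translation":[-270,443,0],"twist":[0,0,-36.6]}]'
cat >> h.py <<'E'
from scipy.spatial.transform import Rotation as R
def rel(s,tgt,yaw=None):
    Rt=R.from_quat(s['orientation']); M=Rt.as_matrix()
    y=np.degrees(np.arctan2(M[1,0],M[0,0]))
    print('t',s['t'],'tcp',s['tool_pos'].round(4),'yaw',y.round(2),'F',s['wrist_force'].round(1),'Tq',s['ft_torque'].round(2),'w',round(s['gripper_width'],4),'toolz',M[:,2].round(4))
    if tgt is not None: print('shift mm',(M.T@(np.array(tgt)-s['tool_pos'])*1000).round(1))
E
python3 - <<'E'
from cell import *; from h import *
rel(sense(),[0.5835,-0.014,0.231])
E
```

```text
t: 2.45
tool_pos: [0.4929, 0.1, 0.2315]
orientation: [0.597, 0.802, 0.0, 0.0]
wrist_force: [1.2, 0.2, -0.4]
gripper_width: 0.0854
t 2.45 tcp [0.4929 0.1    0.2315] yaw 106.63 F [ 1.2  0.2 -0.4] Tq [ 0.07 -0.05  0.  ] w 0.0854 toolz [ 5.e-04  1.e-04 -1.e+00]
shift mm [-135.1   54.2    0.5]
```

```bash
python3 -m jog '[{"claw":1,"translation":[-34,13.5,0],"twist":[0,0,0]},{"claw":1,"translation":[-68,27,0],"twist":[0,0,0]},{"claw":1,"translation":[-102,40,0],"twist":[0,0,0]},{"claw":1,"translation":[-135,54,0],"twist":[0,0,0]},{"claw":1,"translation":[-135,54,0],"twist":[0,0,0]},{"claw":1,"translation":[-135,54,0],"twist":[0,0,0]}]'
python3 - <<'E'
from cell import *; from h import *
rel(sense(),[0.5835,-0.014,0.151])
for n in('side','top'):
    p=get_image(n); 
    c=(slice(100,300),slice(160,400)) if n=='side' else (slice(140,320),slice(180,400))
    cv2.imwrite(f'pics/{n}1.png',cv2.resize(p['img'][c],None,fx=3,fy=3,interpolation=cv2.INTER_CUBIC)[:,:,::-1])
    for q in('grip','pivot','spot'):
        r=landmark_of(p,q); print(n,q,[(x['point'],round(x['confidence'],2)) for x in r[:1]])
E
```

```text
t: 2.95
tool_pos: [0.5828, -0.0138, 0.2306]
orientation: [0.599, 0.8, -0.0, -0.0]
wrist_force: [-0.6, 0.4, -0.1]
gripper_width: 0.0853
t 2.95 tcp [ 0.5828 -0.0138  0.2306] yaw 106.35 F [-0.6  0.4 -0.1] Tq [ 0.03 -0.03 -0.04] w 0.0853 toolz [-6.e-04  1.e-04 -1.e+00]
shift mm [-0.4  0.7 79.6]
side grip [([0.5845, -0.0168, 0.1719], 0.76)]
side pivot [([0.5793, -0.0103, 0.1], 0.6)]
side spot [([0.491, -0.0857, 0.0962], 0.66)]
top grip [([0.5844, -0.0137, 0.1685], 0.74)]
top pivot [([0.5804, -0.0067, 0.1047], 0.49)]
top spot [([0.4833, -0.0863, 0.1017], 0.94)]
```

View pics/side1.png

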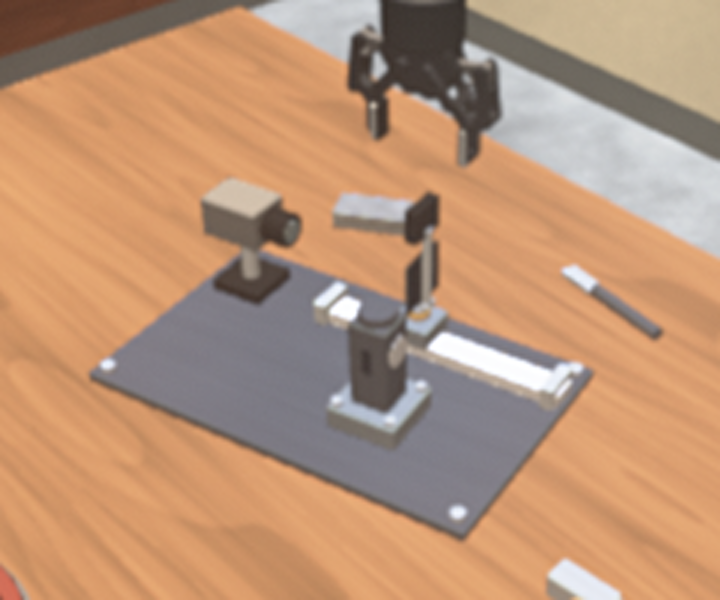

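The open jaws straddle the grip, which is at (423,215) in the zoomed side view. The spot at (398,350) faces rig -y. Next I'll descend and close.

```bash
python3 -m jog '[{"claw":1,"translation":[0,0.5,25],"twist":[0,0,0]},{"claw":1,"translation":[0,0.5,50],"twist":[0,0,0]},{"claw":1,"translation":[0,0.5,70],"twist":[0,0,0]},{"claw":1,"translation":[0,0.5,79],"twist":[0,0,0]},{"claw":1,"translation":[0,0.5,79],"twist":[0,0,0]},{"claw":-1,"translation":[0,0.5,79],"twist":[0,0,0]},{"claw":-1,"translation":[0,0.5,79],"twist":[0,0,0]},{"claw":-1,"translation":[0,0.5,79],"twist":[0,0,0]},{"claw":-1,"translation":[0,0.5,79],"twist":[0,0,0]},{"claw":-1,"translation":[0,0.5,79],"twist":[0,0,0]},{"claw":-1,"translation":[0,0.5,79],"twist":[0,0,0]},{"claw":-1,"translation":[0,0.5,79],"twist":[0,0,0]}]'
python3 -m jog '[{"claw":-1,"translation":[0,0,0],"twist":[0,0,0]},{"claw":-1,"translation":[0,0,0],"twist":[0,0,0]},{"claw":-1,"translation":[0,0,0],"twist":[0,0,0]},{"claw":-1,"translation":[0,0,0],"twist":[0,0,0]}]'
python3 - <<'E'
from cell import *; from h import *
rel(sense(),None)
E
```

```text
t: 4.35
tool_pos: [0.5831, -0.0123, 0.1532]
orientation: [0.598, 0.801, 0.0, 0.001]
wrist_force: [-1.3, 0.9, 5.7]
gripper_width: 0.0153
t: 4.68
tool_pos: [0.5831, -0.0123, 0.1531]
orientation: [0.598, 0.801, 0.0, 0.001]
wrist_force: [-1.6, 1.0, 6.4]
gripper_width: 0.0152
t 4.6833 tcp [ 0.5831 -0.0123  0.1531] yaw 106.51 F [-1.6  1.   6.4] Tq [-0.98 -0.12  0.04] w 0.0152 toolz [ 0.0014 -0.001  -1.    ]
```

Gripped, with the width at 15 mm. Now I'll slide towards the far stop. I estimate about 120 mm remaining, so I'll do the last part in small steps.

```bash
python3 -m jog '[{"claw":-1,"translation":[-10,0,0],"twist":[0,0,0]},{"claw":-1,"translation":[-20,0,0],"twist":[0,0,0]},{"claw":-1,"translation":[-30,0,0],"twist":[0,0,0]},{"claw":-1,"translation":[-40,0,0],"twist":[0,0,0]},{"claw":-1,"translation":[-50,0,0],"twist":[0,0,0]},{"claw":-1,"translation":[-60,0,0],"twist":[0,0,0]},{"claw":-1,"translation":[-70,0,0],"twist":[0,0,0]},{"claw":-1,"translation":[-80,0,0],"twist":[0,0,0]},{"claw":-1,"translation":[-90,0,0],"twist":[0,0,0]},{"claw":-1,"translation":[-97,0,0],"twist":[0,0,0]},{"claw":-1,"translation":[-100,0,0],"twist":[0,0,0]},{"claw":-1,"translation":[-100,0,0],"twist":[0,0,0]}]'
python3 - <<'E'
from cell import *; from h import *
rel(sense(),None)
p=get_image('top'); cv2.imwrite('pics/top2.png',cv2.resize(p['img'][150:320,180:400],None,fx=3.5,fy=3.5,interpolation=cv2.INTER_CUBIC)[:,:,::-1])
p=get_image('side'); cv2.imwrite('pics/side2.png',cv2.resize(p['img'][100:300,160:400],None,fx=3,fy=3,interpolation=cv2.INTER_CUBIC)[:,:,::-1])
E
```

```text
t: 5.68
tool_pos: [0.6115, -0.1094, 0.1531]
orientation: [0.599, 0.801, -0.0, 0.001]
wrist_force: [-1.9, -1.4, 5.7]
gripper_width: 0.0155
t 5.6833 tcp [ 0.6115 -0.1094  0.1531] yaw 106.45 F [-1.9 -1.4  5.7] Tq [-1.48  0.03 -0.01] w 0.0155 toolz [ 0.0012 -0.0021 -1.    ]
```

View pics/side2.png

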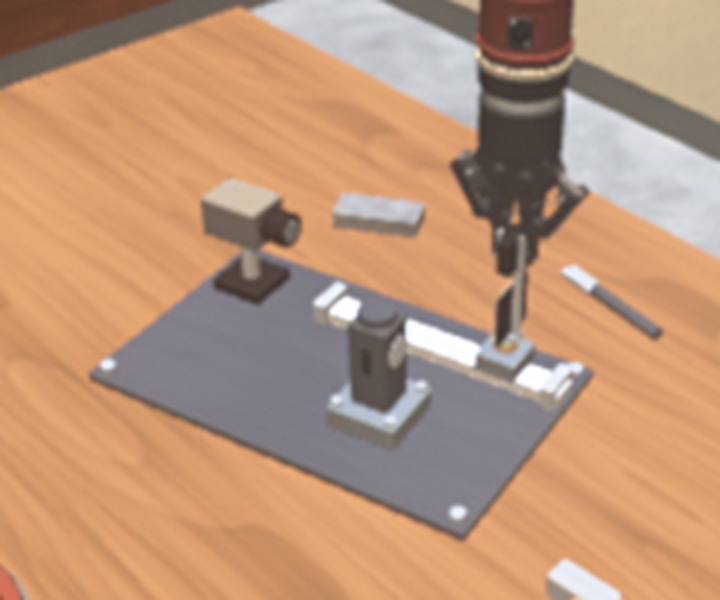

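The stand has followed to (505,352) and about 25 mm of track is left before the stop at (558,383). I'll go in small steps.

```bash
python3 -m jog '[{"claw":-1,"translation":[-4,0,0],"twist":[0,0,0]},{"claw":-1,"translation":[-8,0,0],"twist":[0,0,0]},{"claw":-1,"translation":[-12,0,0],"twist":[0,0,0]},{"claw":-1,"translation":[-15,0,0],"twist":[0,0,0]},{"claw":-1,"translation":[-15,0,0],"twist":[0,0,0]}]'
python3 -m jog '[{"claw":-1,"translation":[-2,0,0],"twist":[0,0,0]},{"claw":-1,"translation":[-4,0,0],"twist":[0,0,0]},{"claw":-1,"translation":[-4,0,0],"twist":[0,0,0]}]'
python3 -m jog '[{"claw":-1,"translation":[-2,0,0],"twist":[0,0,0]},{"claw":-1,"translation":[-4,0,0],"twist":[0,0,0]},{"claw":-1,"translation":[-4,0,0],"twist":[0,0,0]}]'
```

```text
t: 6.2
tool_pos: [0.6156, -0.1234, 0.1532]
orientation: [0.599, 0.801, -0.0, 0.001]
wrist_force: [-1.8, -1.0, 6.5]
gripper_width: 0.0154
t: 6.45
tool_pos: [0.6166, -0.1269, 0.1532]
orientation: [0.598, 0.801, -0.0, 0.001]
wrist_force: [-3.3, -0.8, 5.3]
gripper_width: 0.015
t: 6.7
tool_pos: [0.6176, -0.1301, 0.1531]
orientation: [0.598, 0.801, -0.0, 0.0]
wrist_force: [-2.9, 2.1, 6.2]
gripper_width: 0.0149
```

```bash
python3 -m jog '[{"claw":-1,"translation":[-2,0,0],"twist":[0,0,0]},{"claw":-1,"translation":[-3,0,0],"twist":[0,0,0]},{"claw":-1,"translation":[-3,0,0],"twist":[0,0,0]}]'
python3 - <<'E'
from cell import *; from h import *
rel(sense(),None)
p=get_image('side'); cv2.imwrite('pics/side3.png',cv2.resize(p['img'][180:250,290:370],None,fx=8,fy=8,interpolation=cv2.INTER_CUBIC)[:,:,::-1])
E
```

```text
t: 6.95
tool_pos: [0.6177, -0.1307, 0.1531]
orientation: [0.598, 0.802, 0.001, -0.001]
wrist_force: [-5.6, 11.9, 10.6]
gripper_width: 0.0149
t 6.95 tcp [ 0.6177 -0.1307  0.1531] yaw 106.58 F [-5.6 11.9 10.6] Tq [1.17 0.74 0.05] w 0.0149 toolz [-7.0e-04  3.3e-03 -1.0e+00]
```

View pics/side3.png

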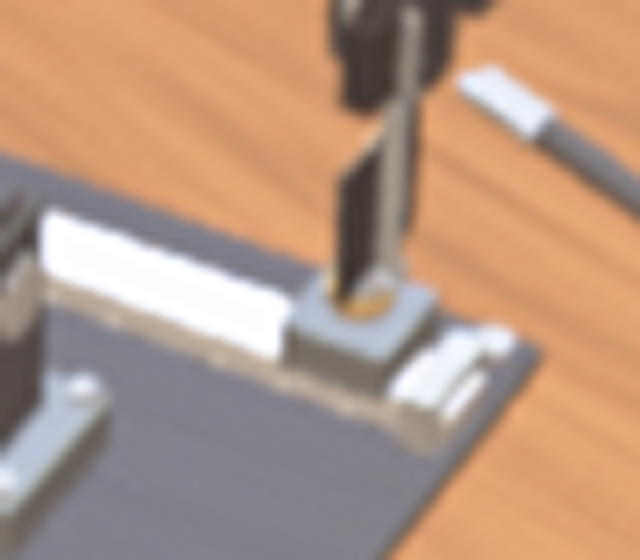

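The stand is against the stop: the push rose to 13 N and motion halted, and the picture shows the carriage at (370,330) touching the end block. The slid distance of 123 mm agrees with the estimate. The required mirror turn is about 27.9°, with the 4 mm offset compensated.

```bash
python3 -m jog '[{"claw":-1,"translation":[0.2,0.3,0],"twist":[0,0,-3.5]},{"claw":-1,"translation":[0.4,0.5,0],"twist":[0,0,-7]},{"claw":-1,"translation":[0.6,0.8,0],"twist":[0,0,-10.5]},{"claw":-1,"translation":[0.8,1,0],"twist":[0,0,-14]},{"claw":-1,"translation":[1,1.2,0],"twist":[0,0,-17.5]},{"claw":-1,"translation":[1.2,1.4,0],"twist":[0,0,-21]},{"claw":-1,"translation":[1.4,1.7,0],"twist":[0,0,-24.5]},{"claw":-1,"translation":[1.5,1.9,0],"twist":[0,0,-27.9]},{"claw":-1,"translation":[1.5,1.9,0],"twist":[0,0,-27.9]},{"claw":-1,"translation":[1.5,1.9,0],"twist":[0,0,-27.9]},{"claw":-1,"translation":[1.5,1.9,0],"twist":[0,0,-27.9]}]'
python3 - <<'E'
from cell import *; from h import *
rel(sense(),None)
for n in('side','top'):
    p=get_image(n); 
    c=(slice(140,260),slice(240,380)) if n=='side' else (slice(150,290),slice(230,390))
    cv2.imwrite(f'pics/{n}4.png',cv2.resize(p['img'][c],None,fx=5,fy=5,interpolation=cv2.INTER_CUBIC)[:,:,::-1])
    for q in('grip','pivot','spot','sight','lens','rig'):
        r=landmark_of(p,q); print(n,q,[(x['point'],round(x['confidence'],2)) for x in r[:1]])
    for q in('mirror','pivot'):
        r=regions_of(p,q)
        for a in r[:1]:
            X=cloud(p)[a['region']]; X=X[(X[:,2]>.085)&(X[:,2]<.125)]; 
            if len(X)>10:
                c_=np.median(X,0); X=X[np.linalg.norm(X-c_,axis=1)<.04]; w,v=np.linalg.eigh(np.cov(X[:,:2].T)); print(n,q,a['confidence'],len(X),X.mean(0).round(4),'long dir deg',np.degrees(np.arctan2(v[1,1],v[0,1])),np.sqrt(w))
E
```

```text
t: 7.92
tool_pos: [0.6198, -0.1292, 0.1531]
orientation: [0.387, 0.922, 0.001, -0.0]
wrist_force: [-3.9, 9.2, 7.2]
gripper_width: 0.0151
t 7.9167 tcp [ 0.6198 -0.1292  0.1531] yaw 134.47 F [-3.9  9.2  7.2] Tq [ 0.87 -0.17 -0.05] w 0.0151 toolz [ 8.0e-04  2.4e-03 -1.0e+00]
side grip [([0.6197, -0.132, 0.1716], 0.52)]
side pivot [([0.6138, -0.1244, 0.101], 0.75)]
side spot [([0.4913, -0.0825, 0.1004], 0.79)]
side sight []
side lens [([0.543, 0.1371, 0.0993], 0.66)]
side rig [([0.5828, -0.0235, -0.0008], 0.8)]
side mirror 0.68 65 [ 0.6086 -0.1415  0.1089] long dir deg -149.044179035221 [0.00385854 0.01194551]
side pivot 0.5 65 [ 0.6086 -0.1415  0.1089] long dir deg -149.044179035221 [0.00385854 0.01194551]
top grip []
top pivot []
top spot []
top sight []
top lens []
top rig []
```

View pics/side4.png

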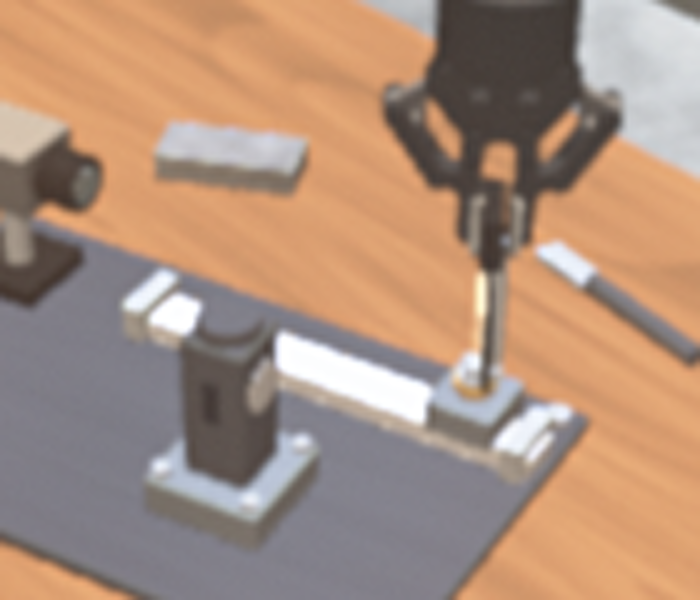

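View pics/top4.png

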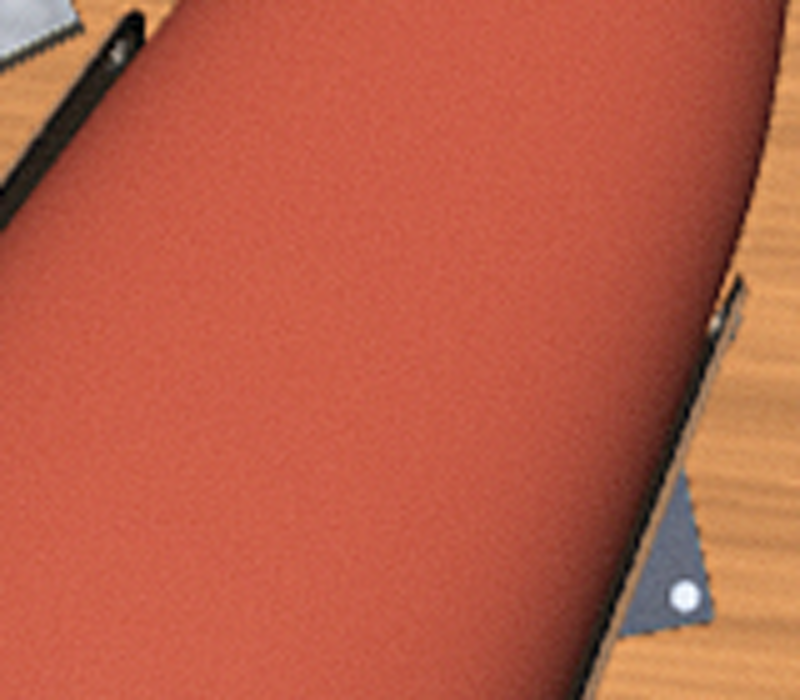

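The stand is still against the stop at (475,405) in the zoomed side view, and the mirror is nearly edge-on at (490,330). The top view is blocked by the arm. I'll check the mirror angle by projecting the known frame outline into the side picture.

Run:
```python
from cell import *; from h import *
p=get_image('side'); T=np.array(p['T']); Ti=np.linalg.inv(T)
K=np.array([[p['fx'],0,p['cx']],[0,p['fy'],p['cy']],[0,0,1]]);D=np.array(p['distortion'],float)
def pr(X): return cv2.projectPoints(np.array(X,float),cv2.Rodrigues(Ti[:3,:3])[0],Ti[:3,3],K,D)[0][:,0]
th0=np.radians(16.5); ex=np.array([np.cos(th0),np.sin(th0)]); ey=np.array([-ex[1],ex[0]])
P=np.array([.6166,-.1267]); s=np.array([.4879,-.0849])
print('cam',T[:3,3].round(3),'bearing cam->P',np.degrees(np.arctan2(*(P-T[:2,3])[::-1])).round(1))
d=s-P; print('spot rig',(d@ex).round(4),(d@ey).round(4),'ideal mirror deg',np.degrees(np.arctan2(-d@ex,d@ey))/2)
tiles=[]
for a in(14,21,28,35):
    t=np.radians(16.5+a); u=np.array([np.cos(t),np.sin(t)])
    c=[[*(P+k*.028*u),z] for k,z in((-1,.072),(1,.072),(1,.128),(-1,.128))]
    q=pr(c); print(a,q.round(1).tolist())
    x0,y0=310,165
    im=cv2.resize(p['img'][y0:y0+70,x0:x0+50],None,fx=7,fy=7,interpolation=cv2.INTER_CUBIC)[:,:,::-1].copy()
    cv2.polylines(im,[np.round((q-[x0,y0]+.5)*7).astype(np.int32)],True,(0,255,0),1); tiles.append(im)
o=np.vstack([np.hstack(tiles[:2]),np.hstack(tiles[2:])]); o=cv2.resize(o,None,fx=.6,fy=.6)
cv2.imwrite('pics/ov.png',o)
```

```text
cam [-0.165 -0.828  0.884] bearing cam->P 41.9
spot rig -0.1115 0.0766 ideal mirror deg 27.75345609101313
14 [[333.2, 217.5], [337.7, 206.1], [338.7, 190.5], [334.1, 201.7]]
21 [[334.4, 217.7], [336.6, 206.0], [337.5, 190.3], [335.3, 201.8]]
28 [[335.6, 217.8], [335.4, 205.9], [336.3, 190.2], [336.5, 201.9]]
35 [[336.8, 217.8], [334.2, 205.9], [335.1, 190.2], [337.8, 201.9]]
```

View pics/ov.png

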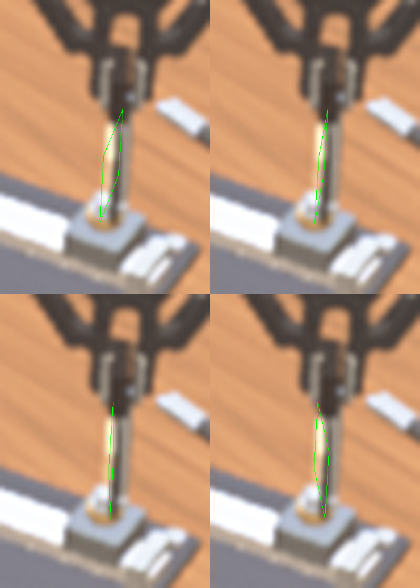

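```bash
python3 -m jog '[{"claw":-1,"translation":[0,0,0],"twist":[0,0,0]},{"claw":-1,"translation":[0,0,0],"twist":[0,0,0]},{"claw":-1,"translation":[0,0,0],"twist":[0,0,0]},{"claw":-1,"translation":[0,0,0],"twist":[0,0,0]}]'
python3 - <<'E'
from cell import *; from h import *
s=sense(); rel(s,None); print(np.abs(s['dq']).max())
finish_job()
E
```

```text
t: 9.2
tool_pos: [0.6198, -0.1292, 0.1531]
orientation: [0.387, 0.922, 0.001, -0.0]
wrist_force: [-3.1, 9.2, 7.3]
gripper_width: 0.0151
t 9.2 tcp [ 0.6198 -0.1292  0.1531] yaw 134.47 F [-3.1  9.2  7.3] Tq [ 0.94 -0.19 -0.04] w 0.0151 toolz [ 7.0e-04  2.4e-03 -1.0e+00]
0.0014037391597766999
the job is handed in; nothing more can be done
```

I slid the mirror stand to the far stop, turned the mirror about 28° towards the hammer head, and handed the job in at 9.2 s with the gripper still holding the grip. No verdict was reported.

- **Stand:** it slid about 123 mm, then stopped with the push rising to about 13 N. The side picture shows it against the end block. About 9 N of push towards the stop remained at the end.
- **Mirror angle:** the gripper turned 27.97°, against 27.75° computed from the measured spot and pivot positions. The allowed error is about ±2.9° of mirror turn.
- **Grip and stillness:** the jaws stayed on the grip at 15 mm, and joint speeds were under 0.002 rad/s.

**Weak or failed checks:**
- The arm blocked the top camera at the end, and the "sight" point was not detected in the last pictures.
- In the side camera the mirror is nearly edge-on. The outline check only shows the angle is above about 25° and probably below 35°.
- A rough depth fit on the mirror disagreed: it gave a glass direction of 31° instead of the expected 44°. I discounted it because it rested on 65 nearly edge-on pixels that probably included the stem.
- The loose things lay clear of the arm's path, but I did not measure their positions again at the end.

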